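Lock the printer's feed drive and press its gear home

TASK

The desk printer's feed drive is out for service: take the lock pin from its storage block and drop it through the hole in the drive's steel arm into the housing until its head rests on the arm, and let go of it. Then pick up the white gear by its square hub, turn it until its cross-shaped bore meshes with the splined shaft, slide it down onto the sprung collar and press it fully home against the spring, with the pin still in. Finish while still gripping the gear and holding it pressed down (let go and the spring lifts it again); leave the mug, stapler and tape dispenser where they are.

Things in the scene. Friction and masses are not known exactly. Their poses are not given: they have to be found in the camera images.
- unit: Printer feed drive: grey plastic housing 150 x 220 x 40 mm (x, y, z), fixed to the desk. Origin: centre of its underside, on the desk; z up. The splined shaft stands at (0, -30) mm, the pin hole is at (0, +35) mm, a dark motor block 60 x 36 mm at (30, -90) mm rises to 62 mm above the desk. Rubber roller along its -x edge.
- drive: Steel part on the housing: upright shaft with four ribs, a foot disc of 40 mm radius and an arm along its +y, 24 mm wide, reaching 77 mm, tops 7 mm above the housing; arm hole 65 mm from the axis. Origin: on the shaft axis level with the housing top (40 mm above the desk), z up, x and y along the ribs. Turns with light friction (0.08 N m) until pinned; starts with arm and housing holes in line.
- collar: Dark steel ring around the shaft, 44 mm outside, 26 mm bore, 6 mm thick, on a spring. Origin: centre of its top face. At rest its top is 22 mm above the drive's origin; it can be pushed 8 mm down to a hard stop (14 mm above the drive's origin). The spring pushes back with 4 N at first and 8 N at the stop.
- pin_hole (a point): Centre of the pin hole at the arm's top face, 47 mm above the desk. The hole (10 mm wide) goes through the 6 mm arm, then 29 mm down into the housing (blind).
- pin: Lock pin, 30 g: steel shank 8 mm in diameter, 30 mm long, tapered foot, below a round black knob 16 mm in diameter and 22 mm tall. Origin: tip of the shank; z up towards the knob. Starts upright in the block, tip 5 mm and knob 35 to 57 mm above the desk. Fully in, the knob rests on the arm and the tip is 23 mm below the drive's origin.
- block: Grey plastic storage block 50 x 50 x 30 mm, fixed to the desk; a 10.5 mm hole 25 mm deep in its middle holds the pin. Origin: centre of its underside.
- gear: White gear, 70 g: toothed disc 76 mm across, 10 mm thick, square hub 30 x 30 mm above it, 34 mm tall in all; plus-shaped bore right through, slots 8 mm wide, 22 mm across. Origin: centre of the disc's underside; z up; x, y along the slots, square to the hub's flats. Starts flat on the desk, hub up. Fits the shaft at any quarter turn; home, its underside is 14 mm above the drive's origin.
- mug: White mug, 80 mm wide, 90 mm tall, a bystander. Origin: centre of its underside.
- stapler: Black stapler 150 x 36 x 53 mm, a bystander. Origin: centre of its underside.
- tape: Black tape dispenser 60 x 140 x 76 mm, a bystander. Origin: centre of its underside.
- shaft_top (a point): Tip of the splined shaft, on its axis, 52 mm above the drive's origin, 92 mm above the desk. Shaft section: a plus sign 20 mm across with 6 mm thick ribs; the ribs' top edges and ends are fully rounded (3 mm radius), which guides a bore on.

How it is judged:
By the outcome, as a careful person would: the job done as asked, in the order asked, and still so for the second after the job is handed in, while the arm keeps its last pose, push and grip.
It also fails if it takes over 67 s, if anything falls off the work surface, if the arm or the gripper's body presses on something with over 40 N, if the wrist force passes 120 N, or if a joint passes its speed limit or range.

ROBOT

A 6-joint arm with a two-finger parallel gripper is mounted at the origin on the work surface. World frame = base frame: x ahead of the robot, y to its left, z up, the work surface at z = 0. Lengths are in m, angles in degrees, forces in N, time in s.
With the tool pointing down it reaches from about 0.25 to 0.725 m from the base axis. Payload 9.7 kg.
Tool frame: the origin (TCP) lies at the very end of the fingers, on their centre line; the grasp point (between the pads) lies 19 mm behind it; z points along the fingers, y is the line along which they close (so a half turn about z gives the same grasp; the last joint's range is limited). The gripper opens to 85 mm and grips with 20 to 120 N. Pads are 22 mm wide; open, the fingers measure 114 mm over their backs; the gripper's body (76 mm by 85 mm) begins 54 mm behind the grasp point. The pads swing forward as they close: fully open they stand 13 mm farther back than shut.
Start: joints at [71.62, 4.979, 10.078, 95.1, 0, 90], TCP at [0.173, 0.522, 0.209] pointing down, gripper open.
Joint ranges: [-179.16, 179.16], [-48.56, 103.87], [-65.8, 70.77], [-126.05, 130.52], [-82.76, 87.17], [-180, 180]. Speed limits (degrees/s): [127.2, 127.2, 147.25, 180, 180, 180].

INTERFACE

Orientations are given as [roll, pitch, yaw] about the fixed x, y, z axes, in that order (R = Rz(yaw) Ry(pitch) Rx(roll)).
In Python, from workcell import bot gives the robot as it stands.
- The arm moves only by the tool step_arm, never from a script. Its argument "targets" is a list of rows, each a list of 3 entries, a list of its own where there are three numbers: the opening, from 0 (shut) to 1 (fully open), then the shift along the world's x, y, z in mm, then the turn, a rotation vector about the world's x, y, z in rad. In form: [[grip, [tx, ty, tz], [wx, wy, wz]], ...]. A call has 1 to 8 rows; each row is the pose to reach, as a shift and turn from the pose commanded when the call began; what a row does not reach only later rows make up. A row lasts 1/10 s, in which the tool goes at most 50 mm and 8.59 degrees, less where a joint would pass 70% of its speed; a pose out of reach is approached as far as the arm can. A call with a gripper value outside its range is refused whole. The fingers move at their own pace and stop on an object; "force" is the grip in N (left out, the last holds). Time passes only in rows, so rows that repeat a pose let the fingers close. It gives the time, the measured TCP pose, the force, the opening and the grip force at its end, in the units of the state.
- bot.get_obs(): the state, without advancing time (a new reading comes with each control period).
- bot.camera(name): name is "scene" or "side" or "wrist"; returns (picture, depth): 400x640x3 uint8, red, green, blue; 400x640 float32, m along the optical axis (not along the pixel's ray), 0 where there is no reading.
- bot.camera_params(name): a dict with "K" (3x3 intrinsics, pixels), "k1" (the pictures are not rectified: a ray, as slopes to the right and down, at radius r is drawn at 1 + k1 r^2 times it, then the intrinsics apply), "R" (3x3) and "t" (3): a world point X has camera coordinates R X + t. Camera axes: x right, y down, z forward; pixel columns grow to the right and rows downward; lengths in m; the calibration is good to about 2 mm. A picture is of the moment at which its call begins: read the wrist's pose just before it. camera_params takes no time and is no camera call; for the wrist camera it gives the pose at the moment of the call.
- bot.job_done(): hands the job in; it is judged then, once.
The state is a dict: "time": time; "q": joint angles; "qd": joint speeds; "joint_efforts": joint torques, N m; "ee_pos": TCP position; "tcp_rot": TCP orientation; "wrist_force": force on the tool from outside, world axes, zero at the start; "torque": the same for the moment, N m; "opening": finger opening in m; "grasp_force": force on a finger pad.
Only numpy, scipy, OpenCV 4.12 (cv2) and the standard library are available. Lean on these libraries where they do the work, as an engineer would, in place of code of your own. Each camera call takes 0.05 s, during which the arm holds its last target. There are 200 camera calls.

## Working session

There is one attempt and no reset: what is moved stays moved. The work goes in short steps, Python scripts to look and compute and a tool call to move; the robot and the scene stay as the last step left them, time stands still between calls to the robot, and variables do not carry over. Pictures are saved under pics/ and viewed, at most 10 in all, crops included, and the job is handed in when it is done.

Besides the shell and the picture viewer there is one more tool, called after "Emit:" by a JSON object that holds its "fn" and its "kwargs". step_arm: Moves the arm, as the interface text tells. Its arguments: {"type":"object","properties":{"targets":{"type":"array","items":{"type":"array"}},"force":{"type":"number"}},"required":["targets"]}

```bash
mkdir -p pics; cat > h.py <<'E'
import numpy as np, cv2
from workcell import bot
def shot(n,f):
    p=bot.camera_params(n); im,d=bot.camera(n)
    cv2.imwrite(f'pics/{f}.png',im[:,:,::-1]); np.savez(f'pics/{f}.npz',im=im,d=d,**p); return im,d,p
def load(f): return np.load(f'pics/{f}.npz')
def rays(p,uv):
    K=np.array(p['K']);uv=np.atleast_2d(np.array(uv,float))
    x=(uv-[K[0,2],K[1,2]])/[K[0,0],K[1,1]]; s=x.copy()
    for _ in range(20): s=x/(1+float(p['k1'])*(s**2).sum(1,keepdims=True))
    return np.c_[s,np.ones(len(s))]
def at_z(p,uv,z):  # intersect with plane z
    r=rays(p,uv)@p['R']; c=-p['R'].T@p['t']
    return c+r*((z-c[2])/r[:,2])[:,None]
def cloud(p,d):
    h,w=d.shape; v,u=np.mgrid[:h,:w]
    r=rays(p,np.c_[u.ravel(),v.ravel()])
    X=(r*d.reshape(-1,1)-p['t'])@p['R']; X[d.ravel()==0]=np.nan
    return X.reshape(h,w,3)
def proj(p,X):
    c=np.atleast_2d(X)@p['R'].T+p['t']; s=c[:,:2]/c[:,2:]
    s=s*(1+float(p['k1'])*(s**2).sum(1,keepdims=True)); K=p['K']
    return s*[K[0,0],K[1,1]]+[K[0,2],K[1,2]]
E
python3 - <<'E'
from h import *
ims=[]
for n in('scene','side','wrist'):
    im,d,p=shot(n,n+'0'); ims.append(im); print(n,-p['R'].T@p['t'],p['R'][2],p['k1'],p['K'][0,0])
s=bot.get_obs();print({k:np.round(v,3).tolist() for k,v in s.items()})
E
```

```text
scene [1.59073441 0.17595302 0.77556098] [-0.81307644 -0.14377502 -0.56412361] -0.05965496995368449 474.8927950758766
side [ 0.43561383 -1.06080186  0.92728591] [ 0.12365691  0.77985836 -0.61362033] -0.009216878312330897 489.7857351691536
wrist [0.09414817 0.54793438 0.37342254] [ 0.30301559 -0.10230936 -0.94747789] -0.0016247467205351934 334.7266891243036
{'time': 0.15, 'q': [71.62, 5.005, 10.044, 95.1, 0.001, 89.998], 'qd': [0.066, -0.003, 0.164, -0.102, -0.034, -0.043], 'joint_efforts': [0.0, -52.076, 46.504, 0.014, -0.0, 0.0], 'ee_pos': [0.173, 0.522, 0.209], 'tcp_rot': [-179.94, -0.001, 161.622], 'wrist_force': [-0.278, 0.239, -0.981], 'torque': [0.016, 0.011, -0.014], 'grasp_force': 0.0, 'opening': 0.085}
```

View pics/scene0.png

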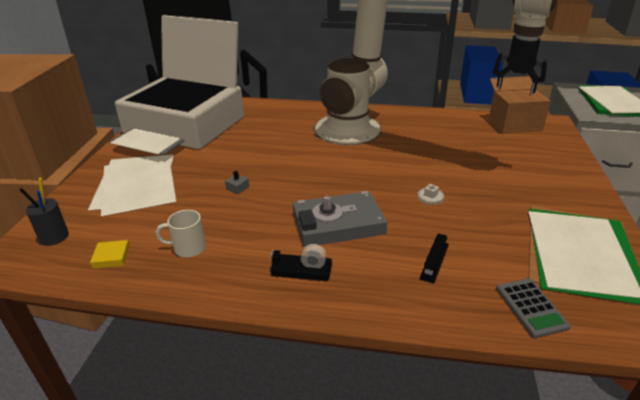

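View pics/wrist0.png

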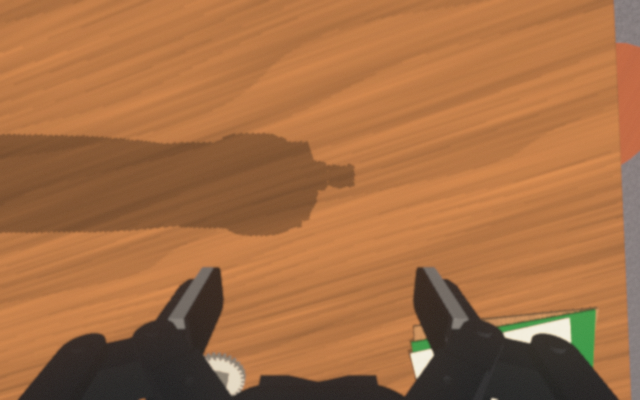

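The scene view shows the pin block at about (237,182), the unit at (338,215) with its shaft at (328,205), and the gear at (431,193). Next: coarse positions.

```bash
python3 - <<'E'
from h import *
p=load('scene0')
print('pin knob top',at_z(p,(236,172),.057),'gear hub',at_z(p,(431,187),.034),'shaft',at_z(p,(328,199),.092))
for n in('scene0','side0'):
    p=load(n); X=cloud(p,p['d']); im=p['im']
    m=(X[...,2]>.0)&(X[...,0]>.2)&(X[...,0]<.9)&(abs(X[...,1])<.6)
    for nm,z0,z1 in(('housing/31-44',.036,.044),('block27-33',.027,.033),('knob',.05,.06),('gear hub',.03,.038),('motor',.059,.065),('shaft',.085,.095)):
        mm=(m&(X[...,2]>z0)&(X[...,2]<z1)).astype(np.uint8)
        k,l,st,c=cv2.connectedComponentsWithStats(mm)
        for i in range(1,k):
            if st[i,4]>12:
                q=X[l==i]; print(n,nm,st[i,4],q.mean(0).round(3),q.min(0).round(3)[:2],q.max(0).round(3)[:2],c[i].round())
im=load('side0')['im']; 
cv2.imwrite('pics/sidec.png',cv2.resize(im[120:320,120:520],(800,400),interpolation=3)[:,:,::-1])
E
```

```text
pin knob top [[ 0.45358296 -0.27454672  0.057     ]] gear hub [[0.41710189 0.29211582 0.034     ]] shaft [[0.603864   0.02236956 0.092     ]]
scene0 housing/31-44 48 [ 0.226 -0.546  0.04 ] [ 0.212 -0.596] [ 0.241 -0.502] [182. 137.]
scene0 housing/31-44 22 [ 0.224 -0.48   0.04 ] [ 0.201 -0.496] [ 0.243 -0.469] [200. 138.]
scene0 housing/31-44 1967 [0.583 0.061 0.039] [ 0.471 -0.085] [0.693 0.173] [344. 213.]
scene0 housing/31-44 27 [ 0.703 -0.335  0.041] [ 0.695 -0.347] [ 0.714 -0.319] [184. 226.]
scene0 housing/31-44 93 [ 0.76  -0.299  0.04 ] [ 0.714 -0.346] [ 0.776 -0.274] [189. 241.]
scene0 housing/31-44 80 [0.661 0.309 0.042] [0.639 0.292] [0.7   0.322] [441. 239.]
scene0 housing/31-44 53 [ 0.78  -0.077  0.041] [ 0.761 -0.086] [ 0.795 -0.07 ] [275. 255.]
scene0 housing/31-44 54 [0.788 0.012 0.04 ] [ 0.783 -0.013] [0.792 0.04 ] [312. 262.]
scene0 housing/31-44 20 [0.767 0.279 0.04 ] [0.763 0.267] [0.771 0.291] [429. 268.]
scene0 block27-33 170 [ 0.27  -0.568  0.031] [ 0.21 -0.6 ] [ 0.333 -0.523] [171. 145.]
scene0 block27-33 121 [ 0.453 -0.274  0.029] [ 0.423 -0.309] [ 0.485 -0.24
[... 6814 characters left out ...]
0.062] [ 0.608 -0.053] [ 0.672 -0.002] [333. 216.]
side0 motor 20 [ 0.723 -0.283  0.062] [ 0.704 -0.294] [ 0.737 -0.278] [385. 281.]
side0 motor 28 [ 0.756 -0.293  0.062] [ 0.741 -0.311] [ 0.769 -0.282] [399. 282.]
side0 motor 22 [ 0.699 -0.337  0.062] [ 0.692 -0.349] [ 0.707 -0.321] [381. 299.]
side0 motor 33 [ 0.727 -0.354  0.062] [ 0.711 -0.358] [ 0.743 -0.349] [394. 303.]
side0 motor 14 [ 0.748 -0.386  0.062] [ 0.744 -0.389] [ 0.752 -0.381] [407. 313.]
side0 shaft 29 [0.59  0.015 0.089] [0.581 0.006] [0.6   0.027] [313. 201.]
side0 shaft 199 [ 0.731 -0.319  0.089] [ 0.692 -0.358] [ 0.771 -0.277] [393. 284.]
side0 shaft 47 [ 0.23  -0.516  0.09 ] [ 0.224 -0.539] [ 0.236 -0.489] [161. 387.]
```

View pics/sidec.png

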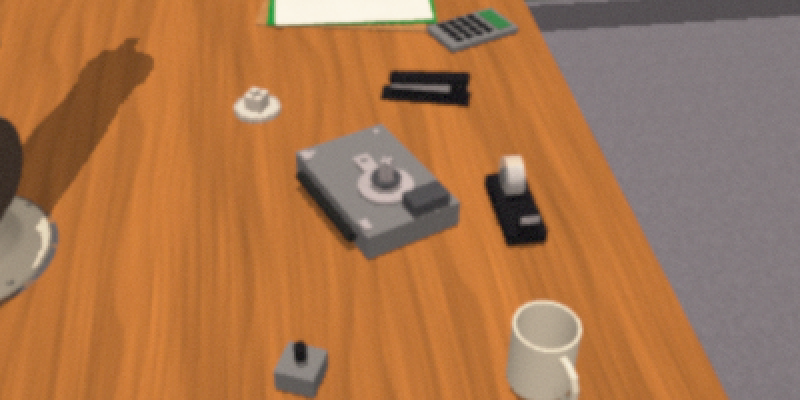

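Emit:
{"fn": "step_arm", "kwargs": {"targets": [[1, [236, -213, -40], [0, 0, -0.87]], [1, [236, -213, -40], [0, 0, -0.87]], [1, [236, -213, -40], [0, 0, -0.87]], [1, [236, -213, -40], [0, 0, -0.87]], [1, [236, -213, -60], [0, 0, -0.87]], [1, [236, -213, -60], [0, 0, -0.87]], [1, [236, -213, -60], [0, 0, -0.87]], [1, [236, -213, -60], [0, 0, -0.87]]]}}

```text
time: 0.95
ee_pos: [0.4108, 0.3064, 0.1476]
tcp_rot: [-179.9, 0.1, 111.5]
wrist_force: [-0.0, 0.3, -0.2]
opening: 0.0852
grasp_force: 0.0
```

Emit:
{"fn": "step_arm", "kwargs": {"targets": [[1, [0, 0, 0], [0, 0, 0]], [1, [0, 0, 0], [0, 0, 0]], [1, [0, 0, 0], [0, 0, 0]]]}}

```text
time: 1.25
ee_pos: [0.4089, 0.3098, 0.1496]
tcp_rot: [180.0, -0.0, 111.9]
wrist_force: [-0.5, -0.8, -0.3]
opening: 0.0856
grasp_force: 0.0
```

```bash
python3 - <<'E'
from h import *
s=bot.get_obs();print(s['time'],s['ee_pos'],s['tcp_rot'],s['q'])
im,d,p=shot('wrist','w1')
print(proj(p,[[.416,.2915,.034]]))
E
```

```text
1.25 [0.4088708  0.30978316 0.14957684] [ 1.79971673e+02 -1.44114222e-02  1.11863762e+02] [ 3.71457320e+01 -9.41862659e-01 -2.61537052e+00  8.82953681e+01
  6.43564059e-03  1.05281976e+02]
[[318.86203324 210.29337581]]
```

View pics/w1.png

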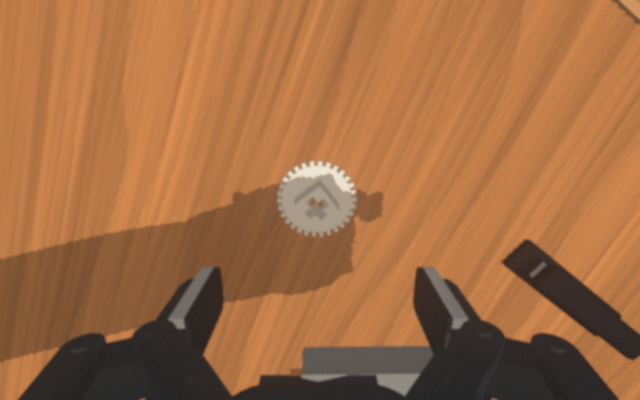

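The gear is at (316,199), with its hub turned about 45° in the picture. Next I'll take the unit and pin views, then enlarge all three together.

Emit:
{"fn": "step_arm", "kwargs": {"targets": [[1, [165, -250, 50], [0, 0, 0]], [1, [165, -250, 50], [0, 0, 0]], [1, [165, -250, 50], [0, 0, 0]], [1, [165, -250, 50], [0, 0, 0]], [1, [165, -250, 50], [0, 0, 0]], [1, [165, -250, 50], [0, 0, 0]], [1, [165, -250, 50], [0, 0, 0]], [1, [165, -250, 50], [0, 0, 0]]]}}

```text
time: 2.1
ee_pos: [0.5748, 0.0585, 0.1991]
tcp_rot: [-180.0, -0.0, 111.7]
wrist_force: [-0.0, -0.4, -0.0]
opening: 0.0855
grasp_force: 0.0
```

Emit:
{"fn": "step_arm", "kwargs": {"targets": [[1, [0, 0, 0], [0, 0, 0]], [1, [0, 0, 0], [0, 0, 0]], [1, [0, 0, 0], [0, 0, 0]]]}}

```text
time: 2.4
ee_pos: [0.5739, 0.0602, 0.1993]
tcp_rot: [180.0, -0.0, 111.9]
wrist_force: [0.7, -0.1, -1.1]
opening: 0.0853
grasp_force: 0.0
```

```bash
python3 - <<'E'
from h import *
s=bot.get_obs();print(s['time'],s['ee_pos'],s['tcp_rot'],s['q'])
shot('wrist','w2')
E
```

```text
2.4 [0.57389434 0.06023954 0.19931519] [ 1.79992640e+02 -2.90598218e-03  1.11883849e+02] [5.98962076e+00 8.54491630e+00 1.28873453e+01 9.43361463e+01
 4.81047678e-03 7.41057719e+01]
```

Emit:
{"fn": "step_arm", "kwargs": {"targets": [[1, [-129, -327, -50], [0, 0, 0]], [1, [-129, -327, -50], [0, 0, 0]], [1, [-129, -327, -50], [0, 0, 0]], [1, [-129, -327, -50], [0, 0, 0]], [1, [-129, -327, -50], [0, 0, 0]], [1, [-129, -327, -50], [0, 0, 0]], [1, [-129, -327, -50], [0, 0, 0]], [1, [-129, -327, -50], [0, 0, 0]]]}}

```text
time: 3.25
ee_pos: [0.4432, -0.2713, 0.1483]
tcp_rot: [-179.9, -0.0, 111.5]
wrist_force: [-0.9, 0.4, 0.2]
opening: 0.0856
grasp_force: 0.0
```

Emit:
{"fn": "step_arm", "kwargs": {"targets": [[1, [0, 0, 0], [0, 0, 0]], [1, [0, 0, 0], [0, 0, 0]], [1, [0, 0, 0], [0, 0, 0]], [1, [0, 0, 0], [0, 0, 0]]]}}

```text
time: 3.65
ee_pos: [0.4461, -0.2669, 0.1495]
tcp_rot: [180.0, 0.0, 111.9]
wrist_force: [0.8, 0.5, 0.3]
opening: 0.0852
grasp_force: 0.0
```

```bash
python3 - <<'E'
from h import *
s=bot.get_obs();print(s['time'],s['ee_pos'],s['tcp_rot'],s['q'])
shot('wrist','w3')
a=load('w1')['im'];p1=load('w1');b=load('w2');c=load('w3')
print(proj(b,[[.592,.016,.092],[.568,.076,.047]]),proj(c,[[.45,-.28,.057]]))
def crop(im,u,v,w,h,s):
    r=im[v:v+h,u:u+w].astype(float); r=np.clip((r-r.min())*255/(np.percentile(r,99.5)-r.min()),0,255).astype(np.uint8)
    return cv2.resize(r,(w*s,h*s),interpolation=cv2.INTER_CUBIC)
A=crop(a,270,150,100,100,4);U=crop(b['im'],220,60,200,300,2)
pu,pv=proj(c,[[.45,-.28,.05]])[0].astype(int); print('pin crop org',pu-50,pv-25)
P=crop(c['im'],pu-50,pv-25,100,50,4)
M=np.zeros((600,800,3),np.uint8);M[:400,:400]=A;M[400:,:400]=P;M[:,400:]=U
cv2.imwrite('pics/m.png',M[:,:,::-1])
E
```

```text
3.65 [ 0.44613304 -0.26693555  0.14945072] [1.79981448e+02 1.60028407e-02 1.11893771e+02] [-3.08964326e+01  8.78409174e-03 -1.68488444e+00  8.82823676e+01
  5.09744189e-03  3.72097946e+01]
[[319.51301851 242.96907818]
 [319.48496739 161.47063506]] [[317.67016474 212.94789809]]
pin crop org 267 185
```

View pics/m.png

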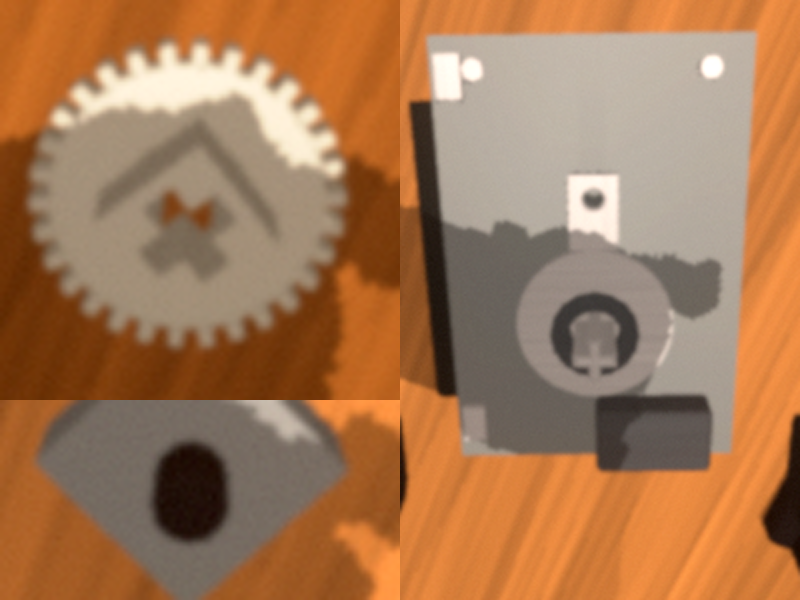

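```bash
cat > fit.py <<'E'
from h import *
E
python3 - <<'E'
from h import *
a,b,c=load('w1'),load('w2'),load('w3')
f=lambda x,y:(270+(x+.5)/4-.5,150+(y+.5)/4-.5)
g=lambda x,y:(220+(x-400+.5)/2-.5,60+(y+.5)/2-.5)
k=lambda x,y:(267+(x+.5)/4-.5,185+(y-400+.5)/4-.5)
H=at_z(a,[f(95,215),f(200,146),f(278,238)],.034)*1e3;print('hub corners',H.round(1))
for q in(H[0]-H[1],H[2]-H[1]):print(np.hypot(*q[:2]),np.degrees(np.arctan2(q[1],q[0])))
print('hub centre',(H[0]+H[2])/2,'plus arms')
S=at_z(a,[f(160,212),f(225,212),f(155,262),f(215,270)],.034)*1e3;print(S.round(1),S.mean(0))
for i,j in((0,3),(1,2)):q=S[j]-S[i];print(np.hypot(*q[:2]),np.degrees(np.arctan2(q[1],q[0])))
# disc outline
hsv=cv2.cvtColor(a['im'],cv2.COLOR_RGB2HSV); m=((hsv[...,1]<95)&(hsv[...,2]>70)).astype(np.uint8); m[:150]=0;m[250:]=0;m[:,:265]=0;m[:,370:]=0
cn=max(cv2.findContours(m,0,1)[0],key=cv2.contourArea); h=cv2.convexHull(cn)[:,0].astype(float)
G=at_z(a,h,.010)[:,:2]*1e3;print('disc',cv2.minEnclosingCircle(G.astype(np.float32)),len(G))
# unit
print('shaft',at_z(b,[g(595,361)],.092)*1e3,'hole',at_z(b,[g(593,199)],.047)*1e3)
D=at_z(b,[g(516,325),g(673,325),g(595,397)],.047)*1e3;print('disc pts',D.round(1))
Cn=at_z(b,[g(427,37),g(756,31),g(731,453),g(464,456)],.04)*1e3;print('corners',Cn.round(1))
# hub depth, knob
print('knob',at_z(c,[k(190,506)],.057)*1e3)
h2=cv2.cvtColor(c['im'],cv2.COLOR_RGB2GRAY)[185:235,267:367]; m=(h2<45).astype(np.uint8)
n,l,st,ce=cv2.connectedComponentsWithStats(m);i=1+np.argmax(st[1:,4]);print(st[i],ce[i])
X=cloud(c,c['d'])[185:235,267:367]; Z=X[l==i]; Z=Z[abs(Z[:,2]-.057)<.004]; print(len(Z),Z.mean(0)*1e3,Z.min(0),Z.max(0))
B=at_z(c,[k(37,462),k(190,605),k(347,465)],.03)*1e3; print('block corners',B.round(1),'ctr',(B[0]+B[2])/2)
E
```

```text
hub corners [[392.6 289.2  34. ]
 [408.3 312.5  34. ]
 [432.3 299.2  34. ]]
28.120301206040025 -123.80181563924039
27.493591285592533 -28.86664415849655
hub centre [412.47930533 294.19722927  34.        ] plus arms
[[405.7 295.2  34. ]
 [419.1 300.5  34. ]
 [409.  283.7  34. ]
 [422.2 287.   34. ]] [413.99460991 291.58638603  34.        ]
18.410015637427197 -26.475470100372853
19.570700581091337 -120.9638797365512
disc ((412.8930969238281, 292.7469482421875), 38.8432502746582) 32
shaft [[589.12583436  17.72574469  92.        ]] hole [[564.31433229  76.84665594  47.        ]]
disc pts [[552.    1.8  47. ]
 [626.4  31.6  47. ]
 [604.7 -21.4  47. ]]
corners [[467.1 116.6  40. ]
 [604.8 174.6  40. ]
 [689.6 -29.1  40. ]
 [551.8 -86.5  40. ]]
knob [[ 446.7123301  -279.60321884   57.        ]]
[41 13 10  8 32] [44.96875 15.75   ]
8 [ 441.25974341 -275.08144415   54.95849478] [ 0.44011019 -0.2767159   0.05352587] [ 0.44325164 -0.27346924  0.05753547]
block corners [[ 414.5 -292.    30. ]
 [ 459.2 -311.7   30. ]
 [ 479.1 -266.8   30. ]] ctr [ 446.81311807 -279.3649158    30.        ]
```

Unit yaw is 22.7° (housing edge 149.4 mm against 150, shaft to hole 64.1 mm against 65). The block and knob centres agree at (446.8,-279.5). Now grasping the pin.

Emit:
{"fn": "step_arm", "kwargs": {"targets": [[1, [1, -12.5, -40], [0, 0, 0]], [1, [1, -12.5, -70], [0, 0, 0]], [1, [1, -12.5, -95], [0, 0, 0]], [1, [1, -12.5, -108], [0, 0, 0]], [1, [1, -12.5, -112], [0, 0, 0]], [1, [1, -12.5, -112], [0, 0, 0]], [1, [1, -12.5, -112], [0, 0, 0]]], "force": 30}}

```text
time: 4.4
ee_pos: [0.4472, -0.2808, 0.0386]
tcp_rot: [179.9, 0.1, 111.8]
wrist_force: [0.1, 0.2, -0.3]
opening: 0.0854
grasp_force: 0.0
```

Emit:
{"fn": "step_arm", "kwargs": {"targets": [[0.3, [0, 0, 0], [0, 0, 0]], [0.3, [0, 0, 0], [0, 0, 0]], [0.1, [0, 0, 0], [0, 0, 0]], [0.1, [0, 0, 0], [0, 0, 0]], [0, [0, 0, 0], [0, 0, 0]], [0, [0, 0, 0], [0, 0, 0]], [0, [0, 0, 0], [0, 0, 0]], [0, [0, 0, 0], [0, 0, 0]]], "force": 30}}

```text
time: 5.2
ee_pos: [0.4464, -0.2806, 0.0371]
tcp_rot: [-180.0, -0.0, 111.8]
wrist_force: [-1.1, -0.6, -0.1]
opening: -0.0002
grasp_force: 0.0
```

```bash
python3 - <<'E'
from h import *
im,d,p=shot('wrist','w4'); i2,_,q=shot('side','s4')
u,v=proj(q,[[.447,-.28,.04]])[0].astype(int)
A=cv2.resize(im[200:400,170:470],(600,400),interpolation=2); B=cv2.resize(i2[v-50:v+30,u-40:u+40],(200,200),interpolation=2)
M=np.zeros((400,800,3),np.uint8);M[:,:600]=A;M[:200,600:]=B;cv2.imwrite('pics/m4.png',cv2.convertScaleAbs(M,alpha=1.8)[:,:,::-1])
print(proj(p,[[.447,-.28,.057]]))
E
```

```text
[[321.73614906 266.92182348]]
```

View pics/m4.png

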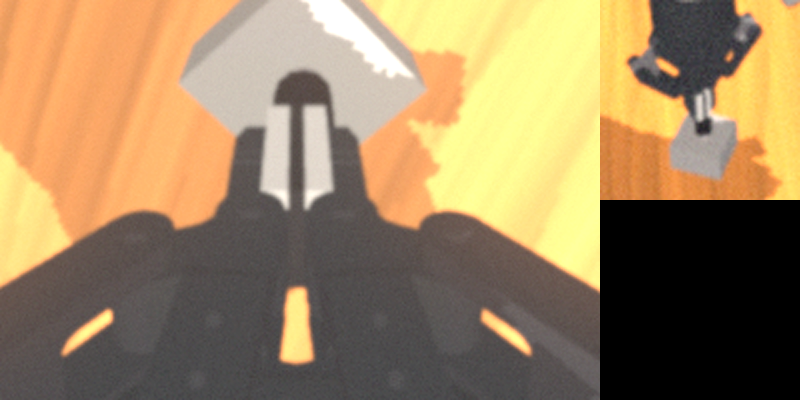

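```bash
python3 - <<'E'
from h import *
p=load('w4');X=cloud(p,p['d'])*1e3;s=bot.get_obs()
f=lambda x,y:(170+x//2,200+y//2)
for n,(x,y) in dict(knob=(303,80),knob2=(303,97),Ltip=(277,112),Rtip=(317,112),gap=(297,112),gap2=(297,140),gap3=(297,180),Lmid=(275,150),Lup=(272,185),black=(245,140),blockL=(220,70)).items():
    u,v=f(x,y);print(n,X[v,u].round(1),p['im'][v,u])
t=s['ee_pos'];R=np.array([[np.cos(np.radians(111.8)),np.sin(np.radians(111.8)),0]])
print('TCP px crop',(proj(p,[t,t+R[0]*.011,t+[0,0,.019]])-[170,200])*2)
print(s['opening'],s['grasp_force'])
# side cam heights above block
q=load('s4');Y=cloud(q,q['d'])*1e3;u,v=proj(q,[[.447,-.28,.04]])[0].astype(int)
for dv in range(-30,8,3):print(dv,Y[v+dv,u].round(0),q['im'][v+dv,u])
E
```

```text
knob [ 443.9 -273.    42.5] [52 45 43]
knob2 [ 443.6 -272.4   53.1] [50 43 41]
Ltip [ 437.  -272.1   66.5] [127 122 115]
Rtip [ 445.3 -268.6   67. ] [127 121 114]
gap [ 441.3 -270.6   66.2] [52 46 43]
gap2 [ 441.1 -270.1   79.6] [48 43 41]
gap3 [ 441.1 -270.3   93.9] [48 44 40]
Lmid [ 437.1 -272.3   82.5] [127 121 114]
Lup [ 437.2 -272.6   94. ] [127 122 115]
black [ 432.  -278.1   72.6] [52 49 48]
blockL [ 423.7 -283.7   30.7] [116 111 102]
TCP px crop [[299.98145352  98.22565826]
 [300.03677739  61.1332031 ]
 [300.43401128 133.21901713]]
0.00020061433256875498 0.0
-30 [ 450. -288.  149.] [41 40 39]
-27 [ 450. -290.  141.] [38 37 41]
-24 [ 450. -271.  113.] [35 37 38]
-21 [ 449. -274.  106.] [36 28 36]
-18 [ 449. -281.  103.] [29 29 35]
-15 [ 448. -292.  106.] [36 41 41]
-12 [ 447. -291.   95.] [107 103  98]
-9 [ 447. -292.   86.] [118 114 108]
-6 [ 447. -290.   74.] [123 116 111]
-3 [ 446. -292.   65.] [112 107 102]
0 [ 446. -287.   50.] [22 24 19]
3 [ 445. -287.   39.] [44 38 40]
6 [ 445. -288.   30.] [97 91 88]
```

The picture and depth show the fingers shut above the knob. Their tips are at z≈63 while the reported TCP is 37, so the pads end about 26 mm short of the stated TCP. I'll open, go 24 mm lower and close again.

Emit:
{"fn": "step_arm", "kwargs": {"targets": [[1, [0, 0, 0], [0, 0, 0]], [1, [0, 0, 0], [0, 0, 0]], [1, [0, 0, 0], [0, 0, 0]], [1, [0, 0, 0], [0, 0, 0]], [1, [0, 0, 0], [0, 0, 0]], [1, [0, 1, -12], [0, 0, 0]], [1, [0, 1, -24], [0, 0, 0]], [1, [0, 1, -24], [0, 0, 0]]]}}

```text
time: 6.1
ee_pos: [0.4451, -0.2787, 0.0105]
tcp_rot: [-179.9, -0.2, 111.8]
wrist_force: [1.1, -0.5, -0.3]
opening: 0.0854
grasp_force: 0.0
```

Emit:
{"fn": "step_arm", "kwargs": {"targets": [[0, [0, 0, 0], [0, 0, 0]], [0, [0, 0, 0], [0, 0, 0]], [0, [0, 0, 0], [0, 0, 0]], [0, [0, 0, 0], [0, 0, 0]], [0, [0, 0, 0], [0, 0, 0]], [0, [0, 0, 0], [0, 0, 0]], [0, [0, 0, 0], [0, 0, 0]], [0, [0, 0, 0], [0, 0, 0]]], "force": 30}}

```text
time: 6.9
ee_pos: [0.4465, -0.2797, 0.0134]
tcp_rot: [180.0, 0.0, 111.8]
wrist_force: [-0.6, -0.3, 1.8]
opening: 0.0147
grasp_force: 29.3
```

The knob is gripped (14.7 mm, 29 N). I'll lift it and carry it to just above the hole.

Emit:
{"fn": "step_arm", "kwargs": {"targets": [[0, [0, 0, 30], [0, 0, 0]], [0, [0, 0, 65], [0, 0, 0]], [0, [0, 0, 100], [0, 0, 0]], [0, [15, 45, 100], [0, 0, 0]], [0, [31, 92, 100], [0, 0, 0]], [0, [46, 139, 100], [0, 0, 0]], [0, [61, 185, 100], [0, 0, 0]], [0, [77, 232, 100], [0, 0, 0]]]}}

```text
time: 7.7
ee_pos: [0.5236, -0.0456, 0.1132]
tcp_rot: [180.0, 0.0, 111.8]
wrist_force: [1.1, -0.6, 0.9]
opening: 0.0147
grasp_force: 29.9
```

Emit:
{"fn": "step_arm", "kwargs": {"targets": [[0, [15, 45, 0], [0, 0, 0.014]], [0, [31, 92, 0], [0, 0, 0.014]], [0, [40.5, 124, 0], [0, 0, 0.014]], [0, [40.5, 124, -20], [0, 0, 0.014]], [0, [40.5, 124, -40], [0, 0, 0.014]], [0, [40.5, 124, -48], [0, 0, 0.014]], [0, [40.5, 124, -48], [0, 0, 0.014]], [0, [40.5, 124, -48], [0, 0, 0.014]]]}}

```text
time: 8.5
ee_pos: [0.5641, 0.0763, 0.0659]
tcp_rot: [180.0, 0.0, 112.6]
wrist_force: [-0.3, 0.1, 0.5]
opening: 0.0147
grasp_force: 29.9
```

Emit:
{"fn": "step_arm", "kwargs": {"targets": [[0, [0, 0, 0], [0, 0, 0]], [0, [0, 0, 0], [0, 0, 0]]]}}

```text
time: 8.7
ee_pos: [0.5644, 0.0763, 0.0662]
tcp_rot: [179.9, 0.0, 112.6]
wrist_force: [0.1, -0.3, -0.3]
opening: 0.0146
grasp_force: 29.9
```

```bash
python3 - <<'E'
from h import *
s=bot.get_obs();print(s['time'],s['ee_pos'],s['tcp_rot'],s['opening'],s['grasp_force'])
im,d,p=shot('wrist','w5'); i2,_,q=shot('side','s5'); i3,_,r=shot('scene','c5')
A=cv2.resize(im[160:400,220:420],(500,600),interpolation=2)
def c(im,p):
    u,v=proj(p,[[.567,.07,.05]])[0].astype(int); print(u,v); return cv2.resize(im[v-38:v+37,u-37:u+38],(300,300),interpolation=2)
M=np.zeros((600,800,3),np.uint8);M[:,:500]=A;M[:300,500:]=c(i2,q);M[300:,500:]=c(i3,r);cv2.imwrite('pics/m5.png',cv2.convertScaleAbs(M,alpha=1.7)[:,:,::-1])
E
```

```text
8.7 [0.56444785 0.07628319 0.06619823] [1.79916145e+02 2.06612127e-02 1.12552795e+02] 0.014572631740041789 29.891730844974518
302 200
347 205
```

View pics/m5.png

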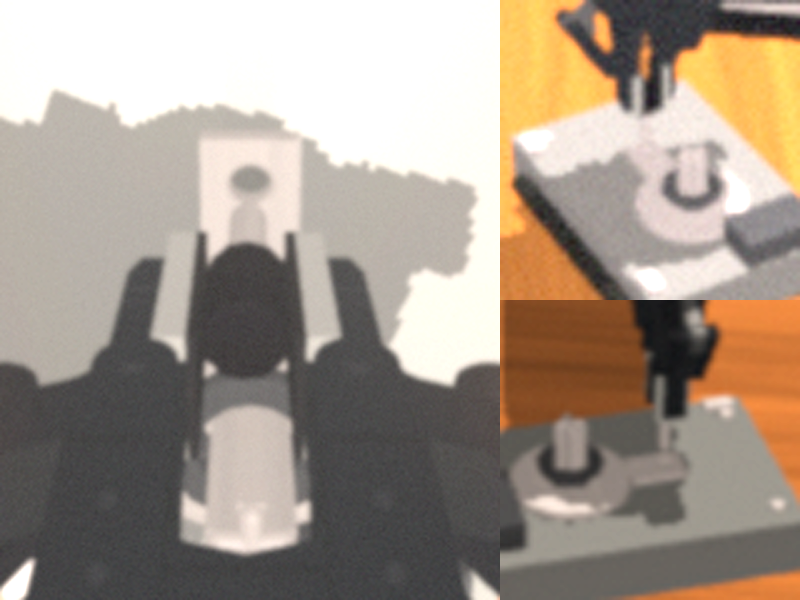

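```bash
python3 - <<'E'
from h import *
p=load('w5'); f=lambda x,y:(220+(x+.5)/2.5-.5,160+(y+.5)/2.5-.5)
h=at_z(p,[f(250,180)],.047)[0]*1e3; print('hole',h)
for y in(206,210,214): print('tip',y,at_z(p,[f(248,y)],.0578)[0]*1e3)
c=np.cos(np.radians(112.6));s=np.sin(np.radians(112.6))
t=at_z(p,[f(248,210)],.0578)[0]*1e3; e=(h-t)[:2];print(e,'toolx',e@[c,s],'tooly',e@[s,-c])
# expected knob top-face, shank edges
print(proj(p,[[h[0]/1e3,h[1]/1e3,.0578]]))
E
```

```text
hole [563.69487657  78.04355956  47.        ]
tip 206 [563.86099346  76.27912046  57.8       ]
tip 210 [564.2467603   75.35226304  57.8       ]
tip 214 [564.6338335  74.422267   57.8      ]
[-0.55188373  2.69129653] toolx 2.696718785378125 tooly 0.5247479709665566
[[319.82405349 239.38845793]]
```

The pin tip is about 1 to 2 mm short of the hole along the arm. I'll correct by that and lower gently, watching the force.

Emit:
{"fn": "step_arm", "kwargs": {"targets": [[0, [-0.5, 1.5, 0], [0, 0, 0]], [0, [-0.5, 1.5, -5], [0, 0, 0]], [0, [-0.5, 1.5, -9], [0, 0, 0]], [0, [-0.5, 1.5, -11], [0, 0, 0]], [0, [-0.5, 1.5, -13], [0, 0, 0]], [0, [-0.5, 1.5, -14], [0, 0, 0]], [0, [-0.5, 1.5, -14], [0, 0, 0]]]}}

```text
time: 9.55
ee_pos: [0.5634, 0.0779, 0.0511]
tcp_rot: [-180.0, 0.0, 112.6]
wrist_force: [-0.3, 0.6, 0.4]
opening: 0.0144
grasp_force: 29.9
```

Emit:
{"fn": "step_arm", "kwargs": {"targets": [[0, [0, 0, -3], [0, 0, 0]], [0, [0, 0, -6], [0, 0, 0]], [0, [0, 0, -9], [0, 0, 0]], [0, [0, 0, -12], [0, 0, 0]], [0, [0, 0, -12], [0, 0, 0]]]}}

```text
time: 10.05
ee_pos: [0.5635, 0.0779, 0.0388]
tcp_rot: [180.0, 0.0, 112.6]
wrist_force: [2.9, -0.4, -2.2]
opening: 0.0147
grasp_force: 29.8
```

Emit:
{"fn": "step_arm", "kwargs": {"targets": [[0, [0.5, 0, -3], [0, 0, 0]], [0, [0.5, 0, -6], [0, 0, 0]], [0, [0.5, 0, -9], [0, 0, 0]], [0, [0.5, 0, -11.5], [0, 0, 0]], [0, [0.5, 0, -11.5], [0, 0, 0]]]}}

```text
time: 10.55
ee_pos: [0.5638, 0.0779, 0.0272]
tcp_rot: [-180.0, -0.0, 112.6]
wrist_force: [1.5, -0.9, -0.5]
opening: 0.0147
grasp_force: 29.9
```

Emit:
{"fn": "step_arm", "kwargs": {"targets": [[0, [0, 0, -1.5], [0, 0, 0]], [0, [0, 0, -1.5], [0, 0, 0]], [0.4, [0, 0, -1.5], [0, 0, 0]], [0.6, [0, 0, -1.5], [0, 0, 0]], [0.8, [0, 0, -1.5], [0, 0, 0]], [1, [0, 0, -1.5], [0, 0, 0]], [1, [0, 0, -1.5], [0, 0, 0]], [1, [0, 0, -1.5], [0, 0, 0]]]}}

```text
time: 11.35
ee_pos: [0.5639, 0.078, 0.0262]
tcp_rot: [180.0, -0.0, 112.6]
wrist_force: [-0.7, 0.3, 0.5]
opening: 0.0854
grasp_force: 0.0
```

Emit:
{"fn": "step_arm", "kwargs": {"targets": [[1, [0, 0, 30], [0, 0, 0]], [1, [0, 0, 70], [0, 0, 0]], [1, [0, 0, 110], [0, 0, 0]], [1, [4, -10, 145], [0, 0, 0]], [1, [10, -18, 174], [0, 0, 0]], [1, [10, -18, 174], [0, 0, 0]], [1, [10, -18, 174], [0, 0, 0]], [1, [10, -18, 174], [0, 0, 0]]]}}

```text
time: 12.15
ee_pos: [0.5734, 0.06, 0.1988]
tcp_rot: [-179.9, -0.0, 112.6]
wrist_force: [0.3, -0.7, 0.1]
opening: 0.0855
grasp_force: 0.0
```

```bash
python3 - <<'E'
from h import *
s=bot.get_obs();print(s['time'],s['ee_pos'],s['tcp_rot'],s['opening'])
im,d,p=shot('wrist','w6'); X=cloud(p,d)*1e3
A=cv2.resize(im[60:360,220:420],(400,600),interpolation=2)
a=load('w1'); r=a['im'][160:235,272:360]; r=cv2.resize(r,(400,341),interpolation=2)
M=np.zeros((600,800,3),np.uint8);M[:,:400]=A;M[:341,400:]=np.clip(r.astype(float)*1.6,0,255);cv2.imwrite('pics/m6.png',M[:,:,::-1])
h=X[60:360,220:420];dd=np.hypot(h[...,0]-564,h[...,1]-77)
print('knob max z',np.nanpercentile(h[...,2][dd<6],[50,90]), 'arm z near',np.nanmedian(h[...,2][(dd>10)&(dd<11)]))
E
```

```text
12.15 [0.57342339 0.06002875 0.19881821] [-1.79895493e+02 -3.34095297e-02  1.12578621e+02] 0.08547836893227369
knob max z [69.24841877 70.05599228] arm z near 47.38081852522728
```

View pics/m6.png

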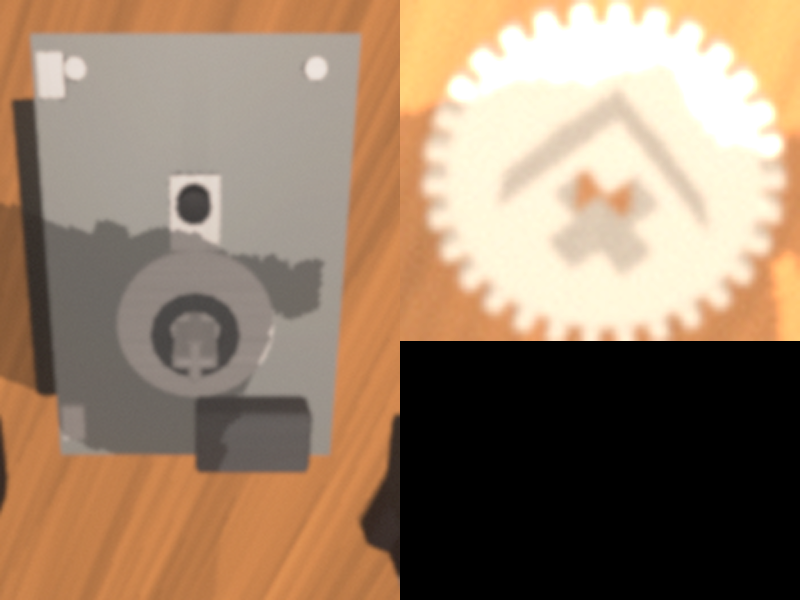

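The pin is home, with knob top at 69 mm as specified. Next, the gear: I'll turn the tool by 37.4° to square it to the hub and refine the position with the wrist camera.

Emit:
{"fn": "step_arm", "kwargs": {"targets": [[1, [-25, 35, 0], [0, 0, 0.12]], [1, [-53, 73, 0], [0, 0, 0.25]], [1, [-80, 110, -10], [0, 0, 0.37]], [1, [-107, 146, -30], [0, 0, 0.5]], [1, [-133, 182, -50], [0, 0, 0.6]], [1, [-160, 219, -69], [0, 0, 0.653]], [1, [-178, 243, -69], [0, 0, 0.653]], [1, [-178, 243, -69], [0, 0, 0.653]]]}}

```text
time: 13.0
ee_pos: [0.3929, 0.3048, 0.1294]
tcp_rot: [-179.9, -0.1, 150.2]
wrist_force: [-0.1, -0.4, 1.2]
opening: 0.0849
grasp_force: 0.0
```

Emit:
{"fn": "step_arm", "kwargs": {"targets": [[1, [0, 0, 0], [0, 0, 0]], [1, [0, 0, 0], [0, 0, 0]], [1, [0, 0, 0], [0, 0, 0]]]}}

```text
time: 13.3
ee_pos: [0.3965, 0.3022, 0.1312]
tcp_rot: [-180.0, 0.0, 149.9]
wrist_force: [0.1, -0.9, 0.2]
opening: 0.0856
grasp_force: 0.0
```

```bash
python3 - <<'E'
from h import *
s=bot.get_obs();print(s['time'],s['ee_pos'],s['tcp_rot'],s['opening'])
im,d,a=shot('wrist','w7')
hsv=cv2.cvtColor(im,cv2.COLOR_RGB2HSV); m=((hsv[...,1]<95)&(hsv[...,2]>70)).astype(np.uint8)
u0,v0=proj(a,[[.413,.2927,.01]])[0].astype(int);print(u0,v0)
z=np.zeros_like(m);z[v0-65:v0+65,u0-65:u0+65]=1;m*=z
cn=max(cv2.findContours(m,0,1)[0],key=cv2.contourArea); h=cv2.convexHull(cn)[:,0].astype(float)
G=at_z(a,h,.010)[:,:2]*1e3;print('disc',cv2.minEnclosingCircle(G.astype(np.float32)))
X=cloud(a,d)*1e3; dd=np.hypot(X[...,0]-413,X[...,1]-292.7)
T=X[(dd<28)&(X[...,2]>30)&(X[...,2]<38)][:,:2]
print('hub top',len(T),np.median(X[...,2][(dd<14)]),cv2.minAreaRect(T.astype(np.float32)),T.mean(0))
B=X[(dd>20)&(dd<45)&(X[...,2]>6)&(X[...,2]<14)];print('disc depth',cv2.minEnclosingCircle(B[:,:2].astype(np.float32)),B[:,2].mean())
r=cv2.resize(im[v0-60:v0+60,u0-75:u0+75],(750,600),interpolation=2);print('org',u0-75,v0-60)
cv2.imwrite('pics/m7.png',np.clip(r.astype(float)*1.6,0,255)[:,:,::-1])
E
```

```text
13.3 [0.39651006 0.30220006 0.13115244] [-1.79995663e+02  6.10167012e-03  1.49904611e+02] 0.08559511197449182
318 208
disc ((412.6521911621094, 292.6202087402344), 39.01871109008789)
hub top 931 33.357826059049714 ((413.56689453125, 292.0655212402344), (29.483949661254883, 31.102937698364258), 59.31245422363281) [412.77331385 292.4364603 ]
disc depth ((413.44683837890625, 291.8278503417969), 38.297245025634766) 10.149787424342232
org 243 148[ WARN:0@0.963] global loadsave.cpp:1063 imwrite_ Unsupported depth image for selected encoder is fallbacked to CV_8U.
```

Emit:
{"fn": "step_arm", "kwargs": {"targets": [[1, [16.5, -10, -30], [0, 0, 0]], [1, [16.5, -10, -65], [0, 0, 0]], [1, [16.5, -10, -100], [0, 0, 0]], [1, [16.5, -10, -125], [0, 0, 0]], [1, [16.5, -10, -138], [0, 0, 0]], [1, [16.5, -10, -143], [0, 0, 0]], [1, [16.5, -10, -143], [0, 0, 0]]]}}

```text
time: 14.05
ee_pos: [0.4127, 0.2928, -0.0115]
tcp_rot: [180.0, 0.0, 150.0]
wrist_force: [0.1, -0.0, 1.0]
opening: 0.0854
grasp_force: 0.0
```

Emit:
{"fn": "step_arm", "kwargs": {"targets": [[0.6, [0, 0, 0], [0, 0, 0]], [0.45, [0, 0, 0], [0, 0, 0]], [0.3, [0, 0, 0], [0, 0, 0]], [0.2, [0, 0, 0], [0, 0, 0]], [0, [0, 0, 0], [0, 0, 0]], [0, [0, 0, 0], [0, 0, 0]], [0, [0, 0, 0], [0, 0, 0]]], "force": 50}}

```text
time: 14.75
ee_pos: [0.4129, 0.2933, -0.011]
tcp_rot: [179.9, 0.0, 150.0]
wrist_force: [0.2, 0.5, 6.3]
opening: 0.0287
grasp_force: 51.1
```

Emit:
{"fn": "step_arm", "kwargs": {"targets": [[0, [0, 0, 20], [0, 0, 0]], [0, [0, 0, 60], [0, 0, 0]], [0, [0, 0, 105], [0, 0, -0.1]], [0, [24, -38, 115], [0, 0, -0.2]], [0, [50, -78, 115], [0, 0, -0.33]], [0, [76, -118, 115], [0, 0, -0.46]], [0, [100, -157, 115], [0, 0, -0.58]], [0, [126, -197, 115], [0, 0, -0.65]]]}}

```text
time: 15.55
ee_pos: [0.5389, 0.0942, 0.1031]
tcp_rot: [-180.0, -0.0, 112.5]
wrist_force: [0.4, 1.2, -0.9]
opening: 0.0286
grasp_force: 50.2
```

Emit:
{"fn": "step_arm", "kwargs": {"targets": [[0, [25, -40, 0], [0, 0, 0]], [0, [50.5, -79, 0], [0, 0, 0]], [0, [50.5, -79, 0], [0, 0, 0]], [0, [50.5, -79, -8], [0, 0, 0]], [0, [50.5, -79, -15], [0, 0, 0]], [0, [50.5, -79, -15], [0, 0, 0]], [0, [50.5, -79, -15], [0, 0, 0]]]}}

```text
time: 16.25
ee_pos: [0.5883, 0.0179, 0.088]
tcp_rot: [-180.0, -0.0, 112.8]
wrist_force: [0.1, -0.8, -0.4]
opening: 0.0287
grasp_force: 50.3
```

```bash
python3 - <<'E'
from h import *
s=bot.get_obs();print(s['time'],s['ee_pos'],s['tcp_rot'],s['opening'],s['grasp_force'],s['wrist_force'])
im,d,p=shot('wrist','w8'); i2,_,q=shot('side','s8'); i3,_,r=shot('scene','c8')
A=cv2.resize(im[160:400,220:420],(500,600),interpolation=2)
def c(im,p):
    u,v=proj(p,[[.589,.017,.09]])[0].astype(int); print(u,v); return cv2.resize(im[v-30:v+30,u-30:u+30],(300,300),interpolation=2)
M=np.zeros((600,800,3),np.uint8);M[:,:500]=A;M[:300,500:]=c(i2,q);M[300:,500:]=c(i3,r);cv2.imwrite('pics/m8.png',cv2.convertScaleAbs(M,alpha=1.7)[:,:,::-1])
E
```

```text
16.25 [0.58832434 0.01793496 0.08795002] [-1.79970394e+02 -1.43136563e-02  1.12830497e+02] 0.02867350636669063 50.278736874461174 [ 0.11761235 -0.80940136 -0.44407441]
312 199
326 196
```

View pics/m8.png

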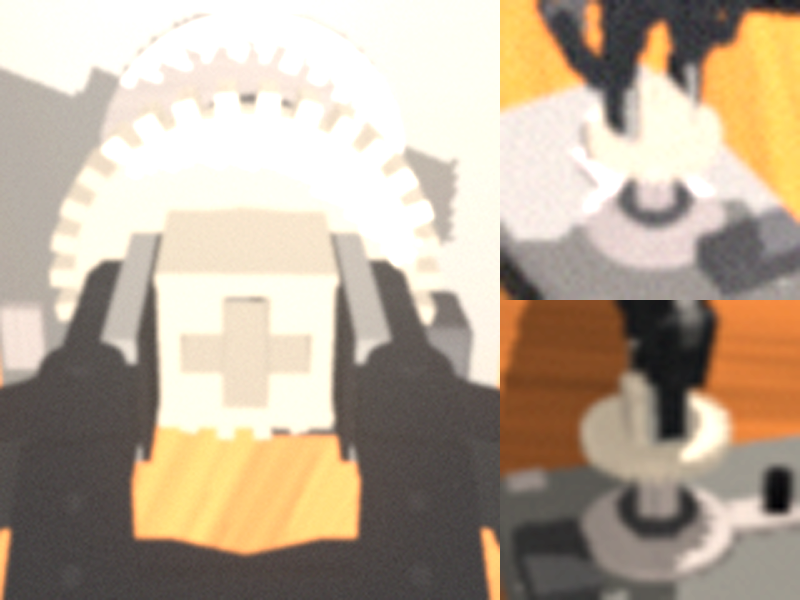

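```bash
python3 - <<'E'
from h import *
p=load('w8'); f=lambda x,y:(220+(x+.5)/2.5-.5,160+(y+.5)/2.5-.5)
print(at_z(p,[f(246,352),f(182,352),f(310,352),f(246,298),f(246,407)],.133)*1e3)
X=cloud(p,p['d'])*1e3
for x,y in((246,240),(246,285),(200,310),(300,400),(246,190)):
    u,v=np.round(f(x,y)).astype(int);print(x,y,X[v,u].round(1))
b=load('w6'); g=lambda x,y:(220+(x+.5)/2-.5,60+(y+.5)/2-.5)
print('shaft w6',at_z(b,[g(195,361)],.092)*1e3)
print('disc47',at_z(b,[g(116,325),g(274,325),g(195,249),g(195,397)],.047)*1e3)
Cn=at_z(b,[g(30,34),g(361,33),g(331,454),g(61,455)],.04)*1e3; print(Cn.round(1), Cn.mean(0)+30*np.array([np.sin(np.radians(22.7)),-np.cos(np.radians(22.7)),0]))
# collar/shaft from depth
Y=cloud(b,b['d'])*1e3; dd=np.hypot(Y[...,0]-589.4,Y[...,1]-17); T=Y[(dd<16)&(Y[...,2]>87)];print('shaft depth',len(T),T.mean(0),cv2.minAreaRect(T[:,:2].astype(np.float32)))
E
```

```text
[[587.89091944  16.37738683 133.        ]
 [577.9919733   12.20642556 133.        ]
 [597.78933484  20.54712567 133.        ]
 [583.86629001  25.93480339 133.        ]
 [592.19606262   6.15382816 133.        ]]
246 240 [582.1  29.9 121.4]
246 285 [583.   27.8 132.6]
200 310 [577.9  21.1 133.4]
300 400 [600.2  11.2 133.4]
246 190 [580.7  33.4 108.5]
shaft w6 [[588.85244281  17.9647483   92.        ]]
disc47 [[551.90027602   1.51303847  47.        ]
 [626.22811812  32.47262626  47.        ]
 [573.68628805  54.08097497  47.        ]
 [604.80168934 -20.91255752  47.        ]]
[[466.6 116.9  40. ]
 [604.9 174.8  40. ]
 [689.9 -28.1  40. ]
 [551.  -86.6  40. ]] [589.68545335  16.5694506   40.        ]
shaft depth 249 [588.37635994  17.33776778  91.27169385] ((588.8626708984375, 16.355844497680664), (17.37445640563965, 16.963998794555664), 67.85262298583984)
```

The bore centre is (587.9,16.4) at 22.8° and the shaft is (589.2,16.9) at 22.7°. I'll shift (1.2,0.5) and lower onto the shaft.

Emit:
{"fn": "step_arm", "kwargs": {"targets": [[0, [1.2, 0.5, 0], [0, 0, 0]], [0, [1.2, 0.5, -3], [0, 0, 0]], [0, [1.2, 0.5, -6], [0, 0, 0]], [0, [1.2, 0.5, -8], [0, 0, 0]], [0, [1.2, 0.5, -10], [0, 0, 0]], [0, [1.2, 0.5, -12], [0, 0, 0]], [0, [1.2, 0.5, -12], [0, 0, 0]]]}}

```text
time: 17.1
ee_pos: [0.5899, 0.0175, 0.0758]
tcp_rot: [-180.0, -0.0, 112.7]
wrist_force: [-0.3, 0.2, -1.3]
opening: 0.0289
grasp_force: 50.3
```

Emit:
{"fn": "step_arm", "kwargs": {"targets": [[0, [0, 0, -3], [0, 0, 0]], [0, [0, 0, -6], [0, 0, 0]], [0, [0, 0, -9], [0, 0, 0]], [0, [0, 0, -12], [0, 0, 0]], [0, [0, 0, -12], [0, 0, 0]]]}}

```text
time: 17.6
ee_pos: [0.5898, 0.0175, 0.0635]
tcp_rot: [-180.0, -0.0, 112.7]
wrist_force: [-0.7, 0.2, -1.7]
opening: 0.0292
grasp_force: 50.3
```

Emit:
{"fn": "step_arm", "kwargs": {"targets": [[0, [0, 0, -4], [0, 0, 0]], [0, [0, 0, -8], [0, 0, 0]], [0, [0, 0, -11], [0, 0, 0]], [0, [0, 0, -13], [0, 0, 0]], [0, [0, 0, -15], [0, 0, 0]], [0, [0, 0, -15], [0, 0, 0]]], "force": 80}}

```text
time: 18.2
ee_pos: [0.59, 0.0175, 0.0492]
tcp_rot: [-180.0, -0.0, 112.8]
wrist_force: [-1.4, 2.5, 2.4]
opening: 0.0285
grasp_force: 84.3
```

Emit:
{"fn": "step_arm", "kwargs": {"targets": [[0, [0, 0, -2], [0, 0, 0]], [0, [0, 0, -4], [0, 0, 0]], [0, [0, 0, -5], [0, 0, 0]], [0, [0, 0, -5.5], [0, 0, 0]], [0, [0, 0, -5.5], [0, 0, 0]]]}}

```text
time: 18.7
ee_pos: [0.5901, 0.0175, 0.0444]
tcp_rot: [180.0, 0.0, 112.8]
wrist_force: [-4.2, 2.8, 7.8]
opening: 0.0286
grasp_force: 84.6
```

Emit:
{"fn": "step_arm", "kwargs": {"targets": [[0, [0, 0, -1], [0, 0, 0]], [0, [0, 0, -1.5], [0, 0, 0]], [0, [0, 0, -1.5], [0, 0, 0]], [0, [0, 0, -1.5], [0, 0, 0]]]}}

```text
time: 19.1
ee_pos: [0.5901, 0.0175, 0.0432]
tcp_rot: [180.0, 0.0, 112.8]
wrist_force: [-5.6, 2.7, 8.6]
opening: 0.0285
grasp_force: 85.0
```

Emit:
{"fn": "step_arm", "kwargs": {"targets": [[0, [-0.6, 0.2, 0], [0, 0, 0]], [0, [-0.6, 0.2, -1], [0, 0, 0]], [0, [-0.6, 0.2, -1.5], [0, 0, 0]], [0, [-0.6, 0.2, -1.5], [0, 0, 0]], [0, [-0.6, 0.2, -1.5], [0, 0, 0]]]}}

```text
time: 19.6
ee_pos: [0.5902, 0.0175, 0.0431]
tcp_rot: [179.9, 0.1, 112.7]
wrist_force: [-6.6, 1.0, 17.0]
opening: 0.0283
grasp_force: 85.9
```

```bash
python3 - <<'E'
from h import *
s=bot.get_obs();print(s['time'],s['ee_pos'],s['opening'],s['wrist_force'],s['torque'])
im,d,p=shot('wrist','w9'); X=cloud(p,d)*1e3
dd=np.hypot(X[...,0]-589,X[...,1]-17);print('hub top',np.nanpercentile(X[...,2][(dd>8)&(dd<13)],[20,50,80]))
T=X[(dd>24)&(dd<36)];T=T[(T[:,2]>50)&(T[:,2]<75)];print('disc top',np.median(T[:,2]),len(T))
dk=np.hypot(X[...,0]-564,X[...,1]-77);print('knob',np.nanpercentile(X[...,2][dk<6],[50,90]))
A=im[150:400,170:470]
i2,_,q=shot('side','s9');u,v=proj(q,[[.58,.03,.06]])[0].astype(int)
M=np.hstack([cv2.resize(A,(480,400),interpolation=2),cv2.resize(i2[v-50:v+50,u-40:u+40],(320,400),interpolation=2)])
cv2.imwrite('pics/m9.png',cv2.convertScaleAbs(M,alpha=1.4)[:,:,::-1])
E
```

```text
19.6 [0.59016293 0.017534   0.04307234] 0.028282688046033913 [-6.56435309  0.98563451 16.99968491] [0.31190053 1.3948466  0.03446684]
hub top [ 87.95935736  89.19774319 142.80545352]
disc top 64.03058049762778 4876
knob [69.23406148 70.09688765]
```

View pics/m9.png

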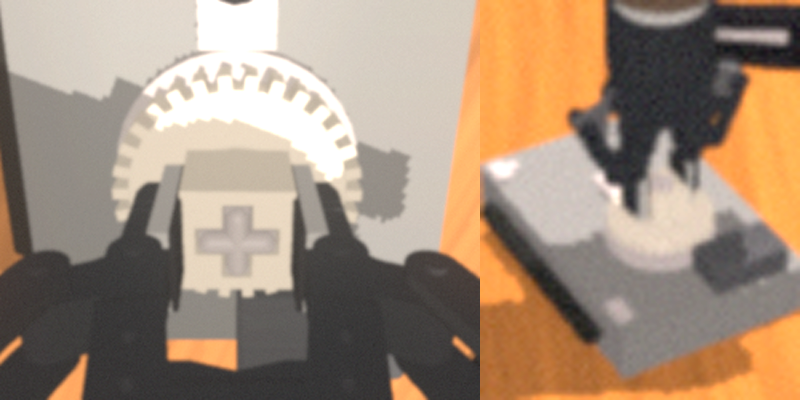

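The picture shows the shaft filling the bore. Disc top is at 64.0 mm and hub top at 88 mm, both exactly home, and the pin knob is still seated at 69 mm. Handing in.

```bash
python3 -c "
from workcell import bot
print(bot.job_done())"
```

```text
the job is handed in; nothing more can be done
None
```

The job is handed in: the pin is seated in the arm and housing and released, and the gear is meshed, pressed fully home and still gripped at 17 N down, after about 20 s on the robot's clock.

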